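Turn the sample wheel to its loading mark

ROBOT

A 7-joint arm with a two-finger parallel gripper is mounted at the origin on a cart in front of the work surface, level with it; the furniture and walls round the work are solid. World frame = base frame: x ahead of the robot, y to its left, z up, the work surface at z = 0. Lengths are in m, angles in rad, forces in N, time in s.
With the tool pointing down it reaches from about 0.4 to 0.85 m from the base axis. Payload 10.4 kg.
Tool frame: the origin (TCP) lies at the very end of the fingers, on their centre line; the grasp point (between the pads) lies 19 mm behind it; y points along the fingers, x is the direction in which the jaws open and shut, and the axes are right-handed (so a half turn about y gives the same grasp; the last joint's range is limited). The gripper opens to 85 mm and grips with 20 to 120 N. Pads are 22 mm wide; open, the fingers measure 114 mm over their backs; the gripper's body (76 mm by 85 mm) begins 54 mm behind the grasp point. The pads swing forward as they close: fully open they stand 13 mm farther back than shut.
Start: joints at [-1.229, 0.332, -0.065, 1.46, 0.022, 1.35, -0.088], TCP at [0.223, 0.584, 0.231] pointing down, gripper open.
Joint ranges: [-2.6, 2.6], [-0.5, 2.12], [-1.47, 1.34], [0.16, 2.42], [-1.27, 4.41], [0.06, 2.06], [-2.6, 2.6]. Speed limits (rad/s): [2.22, 2.22, 2.79, 2.79, 3.14, 3.14, 3.14].

INTERFACE

Orientations are given as [roll, pitch, yaw] about the fixed x, y, z axes, in that order (R = Rz(yaw) Ry(pitch) Rx(roll)).
In Python, from station import get_state, get_image, calibration, job_done gives the robot as it stands.
- The arm moves only by the tool move_arm, never from a script. Its argument "steps" is a list of rows, each a list of 3 entries, a list of its own where there are three numbers: the shift along the world's x, y, z in mm, then the turn, a rotation vector about the world's x, y, z in degrees, then the opening, from 0 (shut) to 1 (fully open). In form: [[[x, y, z], [wx, wy, wz], hand], ...]. A call has 1 to 12 rows; each row shifts and turns the commanded pose from where the row before left it; what a row does not reach is not made up. A row lasts 1/10 s, in which the tool goes at most 50 mm and 8.59 degrees, less where a joint would pass 70% of its speed; a pose out of reach is approached as far as the arm can. A call is refused whole if a number of a shift passes 50 or a number of a turn 8.59, either way. A call with a gripper value outside its range is refused whole. The fingers move at their own pace and stop on an object; "squeeze" is the grip in N (left out, the last holds). Time passes only in rows, so rows that do not move let the fingers close. It gives the time, the measured TCP pose, the force and the opening at its end, in the units of the state.
- get_state(): the state, without advancing time (a new reading comes with each control period).
- get_image(name): name is "scene" or "top" or "wrist"; returns the picture (400x640x3 uint8, blue, green, red); there is no depth.
- calibration(name): a dict with "camera_matrix" (3x3 intrinsics, pixels), "R" (3x3) and "t" (3): a world point X has camera coordinates R X + t. Camera axes: x right, y down, z forward; pixel columns grow to the right and rows downward; lengths in m; the calibration is good to about 2 mm. A picture is of the moment at which its call begins: read the wrist's pose just before it. calibration takes no time and is no camera call; for the wrist camera it gives the pose at the moment of the call.
- job_done(): hands the job in, once; it reports no verdict.
The state is a dict: "time": time; "joint_positions": joint angles; "qvel": joint speeds; "effort": joint torques, N m; "eef_pos": TCP position; "eef_rot": TCP orientation; "wrist_force": force on the tool from outside, world axes, zero at the start; "moment": the same for the moment, N m; "opening": opening from 0.0 (shut) to 1.0 (fully open).
Only numpy, scipy, OpenCV 4.12 (cv2) and the standard library are available. Lean on these libraries where they do the work, as an engineer would, in place of code of your own. Each camera call takes 0.05 s, during which the arm holds its last target.

TASK

Two sample wheels stand on the cabinet. Turn the one with the blue disc until the notch in its edge faces the red pointer on its own base, and leave it there; do not turn the wheel with the white disc.

Things in the scene. Friction and masses are not known exactly. Their poses are not given: they have to be found in the camera images.
- blue_wheel: Blue disc, 144 mm across, turning either way on a fixed round base. Origin on its upright axis, 18 mm above the surface; disc top at 30 mm; x points to the notch. Three white fins stand on its edge 90, 180 and 270 degrees from the notch: radially 50 to 78 mm from the axis, 10 mm thick, top at 62 mm. Pushed at a fin (1.5 N) it turns and stops when let go. Vials within 41 mm of the axis, top 47 mm.
- blue_notch (a point): Middle of the mouth of the notch in the blue disc's edge: on the rim, 72 mm from the axis, 30 mm above the surface. The notch is 26 mm wide at the rim, narrows to 16 mm and is 22 mm deep, right through the disc.
- blue_mark (a point): Inward tip of the red pointer (a wedge 26 mm long) on the blue wheel's round grey base (190 mm across, fixed), just outside the disc: 77 mm from the axis, 30 mm above the surface, level with the disc top. x points outwards from the axis. Set, axis, notch and tip are in line. Fins, and fingertips kept more than 30 mm above the surface, pass over it.
- white_notch (a point): Middle of the mouth of the notch of the other wheel, of the same make and size but with a white disc, grey fins and its own red pointer: on the rim, 72 mm from its axis, 30 mm above the surface. That wheel turns just as easily and must be left as it is.

How it is judged:
By the outcome, as a careful person would: the job done as asked, in the order asked, and still so for the second after the job is handed in, with the robot touching nothing.
It also fails if it takes over 38 s, if anything falls off the work surface, if the arm or the gripper's body presses on something with over 40 N, if the wrist force passes 120 N, or if a joint passes its speed limit or range.

## Working session

There is one attempt and no reset: what is moved stays moved. The work goes in short steps, Python scripts to look and compute and a tool call to move; the robot and the scene stay as the last step left them, time stands still between calls to the robot, and variables do not carry over. Pictures are saved under pics/ and viewed, and the job is handed in when it is done.

Besides the shell and the picture viewer there is one more tool, called as name([rows], argument=value, ...), one row to a line, values as JSON. move_arm: Moves the arm, as the interface text tells. Its arguments: {"type":"object","properties":{"steps":{"type":"array","items":{"type":"array"}},"squeeze":{"type":"number"}},"required":["steps"]}

```bash
mkdir -p pics; python3 - <<'E'
from station import *
import cv2
s=get_state();print(s)
for n in("scene","top"):
    im=get_image(n);cv2.imwrite(f"pics/{n}0.png",im)
    c=calibration(n);print(n,c)
E
```

```text
{'time': 0.0, 'joint_positions': array([-1.22855357,  0.3328796 , -0.0647181 ,  1.46093087,  0.0215828 ,
        1.34991393, -0.08850948]), 'qvel': array([-0.00047673, -0.00033437, -0.00151345, -0.00041479, -0.00139968,
        0.00023139, -0.00116911]), 'effort': array([ 2.71172739e-04, -6.25456309e+01,  4.94785141e-02, -3.91608775e+01,
        1.61732209e-02,  9.93984228e-03,  1.95107435e-05]), 'eef_pos': array([0.22285672, 0.58351401, 0.23051614]), 'eef_rot': array([-1.57084053e+00,  1.43630282e-03,  1.20597815e+00]), 'wrist_force': array([-0.45836271,  0.45466313, -0.28473271]), 'moment': array([-0.03527729, -0.0326034 , -0.00513849]), 'opening': 0.9956450327777749}
scene {'camera_matrix': array([[398.36811553,   0.        , 317.2784475 ],
       [  0.        , 398.36811553, 200.26060805],
       [  0.        ,   0.        ,   1.        ]]), 'R': array([[ 0.89372938, -0.44848621, -0.0103879 ],
       [-0.2842361 , -0.54819827, -0.78656754],
       [ 0.34707007,  0.70593114, -0.61741687]]), 't': array([-0.4525367 ,  0.20381475,  0.72224881])}
top {'camera_matrix': array([[455.56494907,   0.        , 320.19073057],
       [  0.        , 455.56494907, 201.63079753],
       [  0.        ,   0.        ,   1.        ]]), 'R': array([[ 0.00195716, -0.99969639,  0.0245621 ],
       [-0.99021454, -0.00536482, -0.13945027],
       [ 0.1395397 , -0.02404882, -0.9899244 ]]), 't': array([-0.01376166,  0.49483277,  0.94469217])}
```

View pics/scene0.png

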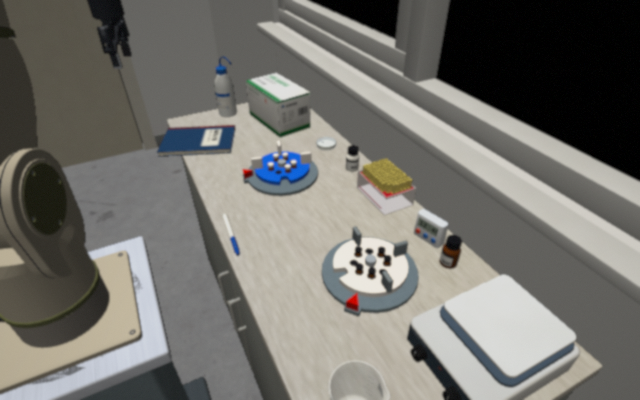

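View pics/top0.png

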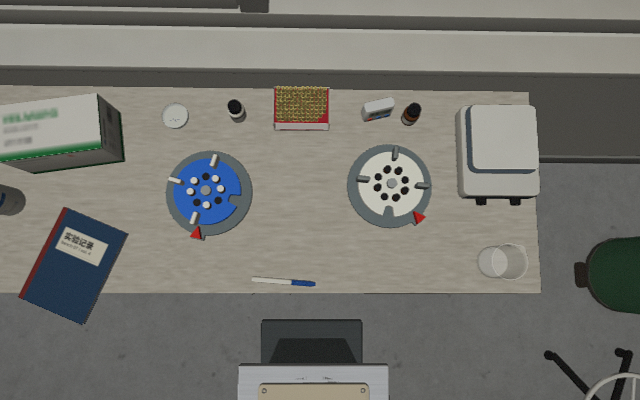

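The top view shows the blue wheel near (208,192), with its notch at about (234,199) and its pointer tip near (198,228). The white wheel is near (391,184). I'll enlarge the blue one.

```bash
python3 - <<'E'
import cv2
im=cv2.imread("pics/top0.png");c=im[140:245,155:265];cv2.imwrite("pics/c1.png",cv2.resize(c,None,fx=5.5,fy=5.5,interpolation=cv2.INTER_CUBIC))
im=cv2.imread("pics/scene0.png");c=im[130:200,230:330];cv2.imwrite("pics/c2.png",cv2.resize(c,None,fx=8,fy=8,interpolation=cv2.INTER_CUBIC))
E
```

```text
(no output)
```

View pics/c1.png

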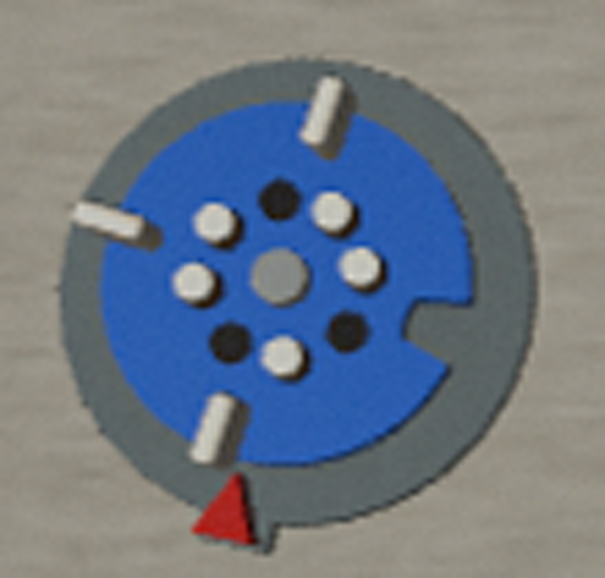

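View pics/c2.png

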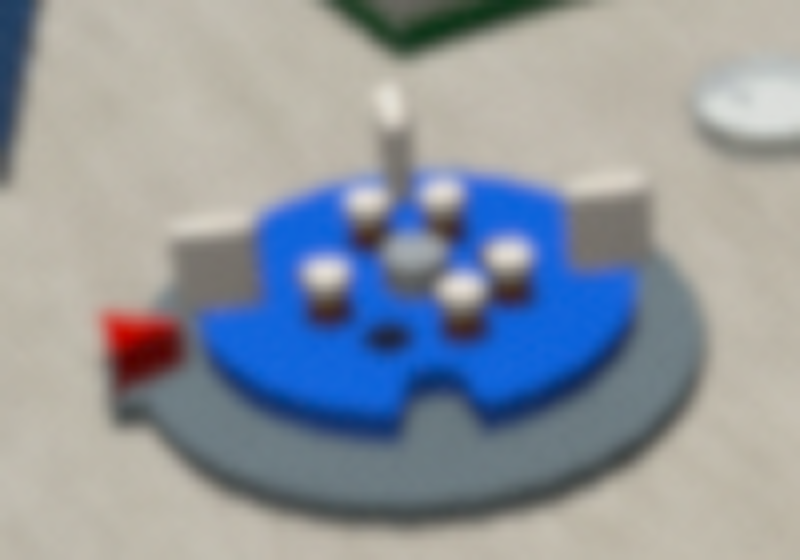

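```bash
cat > h.py <<'E'
import numpy as np, cv2
from station import *
def proj(c,X):
    p=c["camera_matrix"]@(c["R"]@np.asarray(X,float)+c["t"]);return p[:2]/p[2]
def ray(c,uv,z):
    d=c["R"].T@np.linalg.inv(c["camera_matrix"])@[uv[0],uv[1],1.];o=-c["R"].T@c["t"]
    return o+d*(z-o[2])/d[2]
def tri(c1,u1,c2,u2):
    A=[];b=[]
    for c,u in((c1,u1),(c2,u2)):
        d=c["R"].T@np.linalg.inv(c["camera_matrix"])@[u[0],u[1],1.];o=-c["R"].T@c["t"];d/=np.linalg.norm(d)
        P=np.eye(3)-np.outer(d,d);A.append(P);b.append(P@o)
    A=np.vstack(A);b=np.hstack(b);x=np.linalg.lstsq(A,b,rcond=None)[0];return x,np.linalg.norm(A@x-b)
E
python3 - <<'E'
from h import *
T=calibration("top");S=calibration("scene")
t=lambda x,y:((x+.5)/5.5-.5+155,(y+.5)/5.5-.5+140)
s=lambda x,y:((x+.5)/8-.5+230,(y+.5)/8-.5+130)
# circle fit of disc rim from colour at z=.03
im=cv2.imread("pics/top0.png");hsv=cv2.cvtColor(im,cv2.COLOR_BGR2HSV)
m=cv2.inRange(hsv,(105,150,60),(125,255,255));m[:, :150]=0;m[:,270:]=0;m[240:]=0;m[:145]=0
cn=max(cv2.findContours(m,cv2.RETR_EXTERNAL,cv2.CHAIN_APPROX_NONE)[0],key=len)[:,0]
P=np.array([ray(T,p,.03)[:2] for p in cn])
from scipy.optimize import least_squares
r=least_squares(lambda q:np.hypot(*(P-q[:2]).T)-q[2],[P[:,0].mean(),P[:,1].mean(),.072],loss="soft_l1",f_scale=.001)
print("axis",r.x)
C=r.x[:2]
ang=lambda X:(np.hypot(*(X[:2]-C))*1000,np.degrees(np.arctan2(X[1]-C[1],X[0]-C[0])))
for n,p,z in[("nA",(472,302),.03),("nB",(449,368),.03),("tip",(238,475),.03),("f1o",(331,80),.062),("f1i",(316,142),.062),("f2o",(76,210),.062),("f2i",(140,232),.062),("f3o",(203,462),.062),("f3i",(228,398),.062)]:
    X=ray(T,t(*p),z);print(n,X.round(4),ang(X))
for n,a,b in[("nA",(472,302),(478,405)),("nB",(449,368),(405,412)),("tip",(238,475),(180,328)),("f1o",(331,80),(648,178)),("f2o",(76,210),(385,88)),("f3o",(203,462),(173,225)),("hub",(279,275),(414,245))]:
    X,e=tri(T,t(*a),S,s(*b));print(n,X.round(4),round(e,4),ang(X))
# other things
for n,p in[("white c",(391,184))]:print(n,ray(T,p,.03))
E
```

```text
axis [0.5176572  0.23250075 0.07009469]
nA [0.5102 0.1601 0.03  ] (np.float64(72.8327072938651), np.float64(-95.90926169682315))
nB [0.484  0.1683 0.03  ] (np.float64(72.46371997435104), np.float64(-117.65418196835003))
tip [0.4418 0.2486 0.03  ] (np.float64(77.52521996482139), np.float64(168.04740755142151))
f1o [0.591  0.2113 0.062 ] (np.float64(76.34225841745705), np.float64(-16.13182822341742))
f1i [0.5667 0.2162 0.062 ] (np.float64(51.672454986174984), np.float64(-18.43419180337777))
f2o [0.5396 0.3058 0.062 ] (np.float64(76.56901115596976), np.float64(73.31207122641295))
f2i [0.5313 0.2813 0.062 ] (np.float64(50.720428262464715), np.float64(74.37617467599281))
f3o [0.4439 0.254  0.062 ] (np.float64(76.830622338411), np.float64(163.74724956415625))
f3i [0.4681 0.2457 0.062 ] (np.float64(51.28630682207008), np.float64(165.14110149231348))
nA [0.5099 0.1608 0.0268] 0.0011 (np.float64(72.16533906195166), np.float64(-96.155917608244))
nB [0.486  0.1684 0.0266] 0.0022 (np.float64(71.48044595917318), np.float64(-116.31963039492362))
tip [0.4422 0.2502 0.0233] 0.0002 (np.float64(77.4793615437823), np.float64(166.78267244266377))
f1o [0.5928 0.2119 0.0581] 0.0012 (np.float64(77.89790399535569), np.float64(-15.358249738335111))
f2o [0.5402 0.3073 0.0577] 0.0004 (np.float64(78.08782129691379), np.float64(73.22187963862527))
f3o [0.4448 0.2545 0.0594] 0.0009 (np.float64(76.14652359148117), np.float64(163.20244623301937))
hub [0.5184 0.2327 0.0426] 0.0002 (np.float64(0.8217166385408661), np.float64(17.6354293020177))
white c [ 0.53523646 -0.16647799  0.03      ]
```

move_arm([
  [[10, -10, 0], [0, 0, 0], 0.45],
  [[25, -26, 0], [0, 0, 0], 0.45],
  [[25, -26, 0], [0, 0, 0.5], 0.45],
  [[25, -26, 0], [0, 0, 0.5], 0.45],
  [[25, -26, 0], [0, 0, 0.5], 0.45],
  [[25, -26, 0], [0, 0, 0.5], 0.45],
  [[25, -26, 0], [0, 0, 0.5], 0.45],
  [[25, -26, 0], [0, 0, 0.5], 0.45],
  [[25, -26, 0], [0, 0, 0.5], 0.45],
  [[25, -26, 0], [0, 0, 0.5], 0.45],
  [[25, -26, 0], [0, 0, 0.3], 0.45],
  [[25, -26, 0], [0, 0, 0], 0.45],
])

```text
time: 1.3
eef_pos: [0.5091, 0.2854, 0.2314]
eef_rot: [-1.571, 0.0, 1.28]
wrist_force: [0.0, -0.0, 0.2]
opening: 0.456
```

```bash
python3 - <<'E'
from h import *
s=get_state();c=calibration("wrist");im=get_image("wrist");cv2.imwrite("pics/w1.png",im);print(s["eef_pos"],s["eef_rot"]);
import pickle;pickle.dump(c,open("w1.pkl","wb"))
E
```

```text
[0.50905789 0.28543674 0.23135286] [-1.57083295e+00  3.83629122e-06  1.28038632e+00]
```

View pics/w1.png

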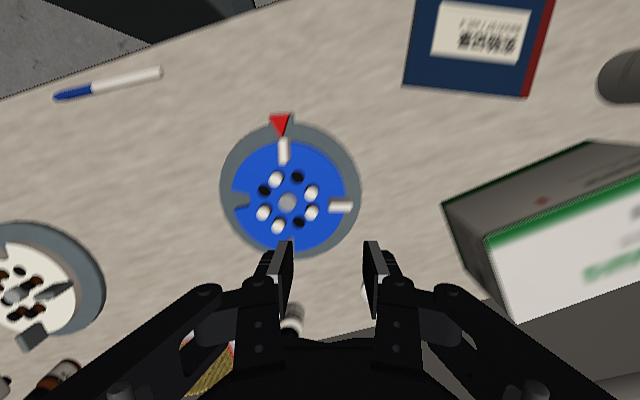

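The wrist view shows the whole wheel: pointer at about (281,125), hub at (288,202) and notch at (240,201). I'll enlarge it.

```bash
python3 - <<'E'
import cv2
im=cv2.imread("pics/w1.png");c=im[105:265,210:370];cv2.imwrite("pics/w1c.png",cv2.resize(c,None,fx=3.75,fy=3.75,interpolation=cv2.INTER_CUBIC))
c=im[105:165,245:325];cv2.imwrite("pics/w1d.png",cv2.resize(c,None,fx=10,fy=10,interpolation=cv2.INTER_CUBIC))
E
```

```text
(no output)
```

View pics/w1c.png

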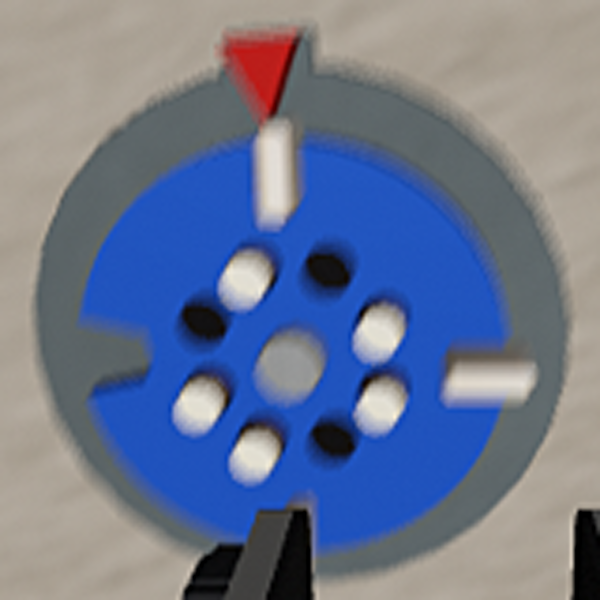

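View pics/w1d.png

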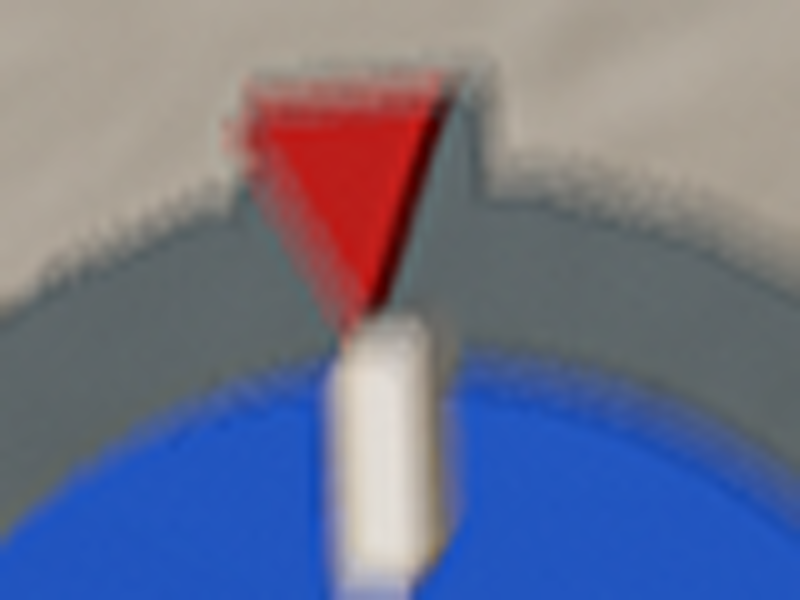

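```bash
python3 - <<'E'
from h import *
import pickle
W=pickle.load(open("w1.pkl","rb"));T=calibration("top")
C=np.array([.5180,.2325]);
def ang(X):return round(1000*np.hypot(*(X[:2]-C)),1),round(np.degrees(np.arctan2(X[1]-C[1],X[0]-C[0])),2)
c=lambda x,y:((x+.5)/3.75-.5+210,(y+.5)/3.75-.5+105)
d=lambda x,y:((x+.5)/10-.5+245,(y+.5)/10-.5+105)
for n,p,z in[("tip",d(362,318),.03),("base mid",d(345,97),.03),("bl",d(245,105),.03),("br",d(445,90),.03),("f3o",d(397,330),.062),("f3i",d(375,585),.062),("f2o",c(535,381),.062),("f2i",c(447,380),.062),("nA",c(80,325),.03),("nB",c(92,395),.03),("hub",c(291,365),.042)]:
    X=ray(W,p,z);print(n,X.round(4),ang(X))
t=lambda x,y:((x+.5)/5.5-.5+155,(y+.5)/5.5-.5+140)
for n,p in[("tip",(238,475)),("bl",(193,528)),("br",(255,545))]:
    X=ray(T,t(*p),.03);print("top",n,X.round(4),ang(X))
print(tri(T,t(238,475),W,d(362,318)),tri(T,t(203,462),W,d(397,330)),tri(T,t(279,275),W,c(291,365)))
E
```

```text
tip [0.4447 0.2479 0.03  ] (np.float64(74.9), np.float64(168.1))
base mid [0.4206 0.2543 0.03  ] (np.float64(99.8), np.float64(167.36))
bl [0.4182 0.243  0.03  ] (np.float64(100.4), np.float64(174.01))
br [0.4232 0.2656 0.03  ] (np.float64(100.4), np.float64(160.72))
f3o [0.4465 0.2566 0.062 ] (np.float64(75.5), np.float64(161.35))
f3i [0.4717 0.2453 0.062 ] (np.float64(48.0), np.float64(164.54))
f2o [0.5419 0.3062 0.062 ] (np.float64(77.4), np.float64(72.04))
f2i [0.5338 0.2804 0.062 ] (np.float64(50.5), np.float64(71.73))
nA [0.4901 0.1662 0.03  ] (np.float64(71.9), np.float64(-112.81))
nB [0.5141 0.1608 0.03  ] (np.float64(71.8), np.float64(-93.12))
hub [0.5205 0.2317 0.042 ] (np.float64(2.6), np.float64(-18.89))
top tip [0.4418 0.2486 0.03  ] (np.float64(77.9), np.float64(168.1))
top bl [0.4212 0.265  0.03  ] (np.float64(102.1), np.float64(161.43))
top br [0.4148 0.241  0.03  ] (np.float64(103.6), np.float64(175.31))
(array([0.44326224, 0.24825276, 0.03029644]), np.float64(0.002109167661201822)) (array([0.44559913, 0.25566382, 0.05493288]), np.float64(0.0015129079448113474)) (array([0.51874869, 0.23231796, 0.04537703]), np.float64(0.0012451708322922862))
```

move_arm([
  [[20, -20, -10], [0, 0, 0], 0.45],
  [[20, -20, -30], [0, 0, 0], 0.45],
  [[20, -20, -30], [0, 0, 0], 0.45],
  [[10, -12, -30], [0, 0, 0], 0.45],
  [[0, 0, -20], [0, 0, 0], 0.45],
  [[0, 0, 0], [0, 0, 0], 0.45],
  [[0, 0, 0], [0, 0, 0], 0.45],
  [[0, 0, 0], [0, 0, 0], 0.45],
])

```text
time: 2.15
eef_pos: [0.5785, 0.2165, 0.113]
eef_rot: [-1.572, -0.002, 1.282]
wrist_force: [0.1, 0.1, 0.3]
opening: 0.45
```

```bash
python3 - <<'E'
from h import *
s=get_state();c=calibration("wrist");im=get_image("wrist");cv2.imwrite("pics/w2.png",im);print(s["eef_pos"],s["eef_rot"]);
import pickle;pickle.dump(c,open("w2.pkl","wb"))
# expected fin projections
for a in(-17,):
  for r in(.05,.078):
    print(proj(c,[.518+r*np.cos(np.radians(a)),.2325+r*np.sin(np.radians(a)),.062]))
E
```

```text
[0.57852322 0.21647184 0.1130171 ] [-1.57232534 -0.00176959  1.28160266]
[323.06323222 205.27866324]
[322.97252714 241.35571059]
```

View pics/w2.png

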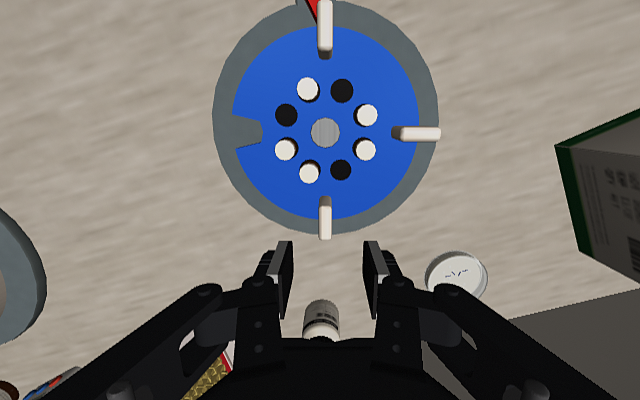

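The sharp wrist view shows the near fin's top from (325,208) to (325,239), centred between the jaws at column 328. Hub is at (325,132).

```bash
python3 - <<'E'
from h import *
import pickle
W=pickle.load(open("w2.pkl","rb"))
im=cv2.imread("pics/w2.png");hsv=cv2.cvtColor(im,cv2.COLOR_BGR2HSV)
m=cv2.inRange(hsv,(105,150,60),(125,255,255));m[:,:200]=0;m[:,450:]=0;m[245:]=0
cn=max(cv2.findContours(m,cv2.RETR_EXTERNAL,cv2.CHAIN_APPROX_NONE)[0],key=len)[:,0]
P=np.array([ray(W,p,.03)[:2] for p in cn])
from scipy.optimize import least_squares
r=least_squares(lambda q:np.hypot(*(P-q[:2]).T)-q[2],[.518,.2325,.072],loss="soft_l1",f_scale=.0005)
print("axis",r.x);C=r.x[:2]
def ang(X):return round(1000*np.hypot(*(X[:2]-C)),1),round(np.degrees(np.arctan2(X[1]-C[1],X[0]-C[0])),2)
for n,p,z in[("nA",(235,116),.03),("nB",(235,147),.03),("f1o",(325,238.5),.062),("f1i",(325,208),.062),("f2o",(440,134),.062),("f2i",(404,134.5),.062),("f3o",(325,2),.062),("f3i",(325,37),.062),("tip?",(320,22),.03)]:
    X=ray(W,p,z);print(n,X.round(4),ang(X))
cv2.imwrite("pics/w2c.png",cv2.resize(im[0:250,205:445],None,fx=2.4,fy=2.4,interpolation=cv2.INTER_CUBIC))
E
```

```text
axis [0.51879346 0.23333816 0.07104862]
nA [0.4884 0.1712 0.03  ] (np.float64(69.1), np.float64(-116.07))
nB [0.51   0.1625 0.03  ] (np.float64(71.4), np.float64(-97.09))
f1o [0.5908 0.2118 0.062 ] (np.float64(75.2), np.float64(-16.65))
f1i [0.5682 0.2186 0.062 ] (np.float64(51.5), np.float64(-16.61))
f2o [0.5406 0.3064 0.062 ] (np.float64(76.3), np.float64(73.36))
f2i [0.5341 0.2835 0.062 ] (np.float64(52.5), np.float64(72.99))
f3o [0.4468 0.2551 0.062 ] (np.float64(75.2), np.float64(163.15))
f3i [0.4643 0.2499 0.062 ] (np.float64(57.0), np.float64(163.12))
tip? [0.4471 0.2512 0.03  ] (np.float64(73.9), np.float64(166.0))
```

View pics/w2c.png

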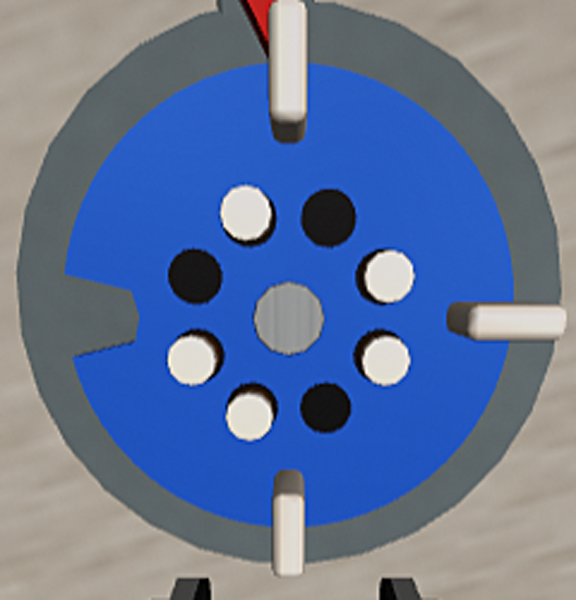

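move_arm([
  [[1, -2, -20], [0, 0, 0], 0.45],
  [[0, 0, -25], [0, 0, 0], 0.45],
  [[0, 0, -20], [0, 0, 0], 0.45],
  [[0, 0, -9], [0, 0, 0], 0.45],
  [[0, 0, 0], [0, 0, 0], 0.45],
  [[0, 0, 0], [0, 0, 0], 0.3],
  [[0, 0, 0], [0, 0, 0], 0.22],
  [[0, 0, 0], [0, 0, 0], 0.2],
  [[0, 0, 0], [0, 0, 0], 0.2],
], squeeze=20)

```text
time: 3.1
eef_pos: [0.5793, 0.2141, 0.038]
eef_rot: [-1.571, -0.001, 1.281]
wrist_force: [-0.5, 0.9, -1.6]
opening: 0.202
```

```bash
python3 - <<'E'
import numpy as np
a=np.radians(-16.6-np.array([0,2,5]+list(range(10,90,5))));p=64*np.c_[np.cos(a),np.sin(a)]
print(np.diff(p,axis=0).round(1).tolist(),np.degrees(a).round(1))
E
```

```text
[[-0.7, -2.1], [-1.2, -3.1], [-2.3, -5.1], [-2.7, -4.9], [-3.1, -4.6], [-3.5, -4.3], [-3.9, -4.0], [-4.2, -3.7], [-4.5, -3.3], [-4.8, -2.9], [-5.0, -2.4], [-5.2, -2.0], [-5.4, -1.5], [-5.5, -1.1], [-5.6, -0.6], [-5.6, -0.1], [-5.6, 0.4], [-5.5, 0.9]] [ -16.6  -18.6  -21.6  -26.6  -31.6  -36.6  -41.6  -46.6  -51.6  -56.6
  -61.6  -66.6  -71.6  -76.6  -81.6  -86.6  -91.6  -96.6 -101.6]
```

move_arm([
  [[0, 0, 0], [0, 0, 0], 0.15],
  [[-0.7, -2.1, 0], [0, 0, -2], 0.15],
  [[-1.2, -3.1, 0], [0, 0, -3], 0.15],
  [[-2.3, -5.1, 0], [0, 0, -5], 0.15],
  [[-2.7, -4.9, 0], [0, 0, -5], 0.15],
  [[-3.1, -4.6, 0], [0, 0, -5], 0.15],
  [[-3.5, -4.3, 0], [0, 0, -5], 0.15],
  [[0, 0, 0], [0, 0, 0], 0.15],
])

```text
time: 3.9
eef_pos: [0.5652, 0.1892, 0.0374]
eef_rot: [-1.571, 0.0, 0.841]
wrist_force: [-0.3, -0.5, 1.3]
opening: 0.147
```

```bash
python3 - <<'E'
from h import *
s=get_state();im=get_image("top");w=get_image("wrist");cv2.imwrite("pics/t3.png",np.hstack([im[100:270,120:300].repeat(2,0).repeat(2,1),cv2.resize(w,(440,340))]));print(s["eef_pos"],s["wrist_force"])
C=[.5185,.233];d=s["eef_pos"][:2]-C;print(np.hypot(*d),np.degrees(np.arctan2(d[1],d[0])),np.degrees(s["eef_rot"][2])-90)
E
```

```text
[0.56521392 0.18920998 0.03740829] [-0.25140038 -0.50747598  1.25852888]
0.06402933652635087 -43.14959599767834 -41.789319094034255
```

View pics/t3.png

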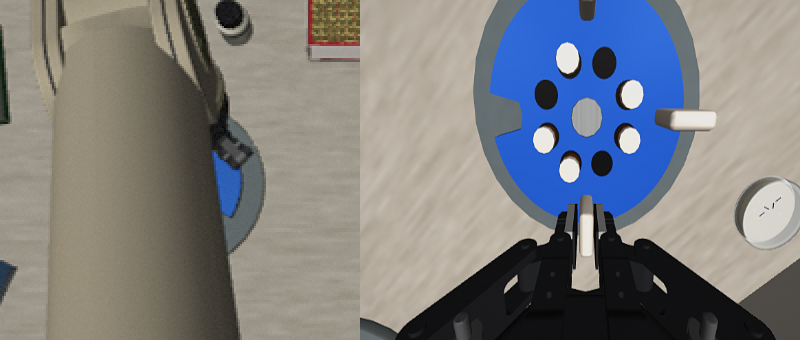

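The wheel follows, with the fin between the pads and a low force. The arm hides the wheel in the top view, so I'll continue the arc.

move_arm([
  [[-3.9, -4.0, 0], [0, 0, -5], 0.15],
  [[-4.2, -3.7, 0], [0, 0, -5], 0.15],
  [[-4.5, -3.3, 0], [0, 0, -5], 0.15],
  [[-4.8, -2.9, 0], [0, 0, -5], 0.15],
  [[-5.0, -2.4, 0], [0, 0, -5], 0.15],
  [[-5.2, -2.0, 0], [0, 0, -5], 0.15],
  [[-5.4, -1.5, 0], [0, 0, -5], 0.15],
  [[-5.5, -1.1, 0], [0, 0, -5], 0.15],
  [[-5.6, -0.6, 0], [0, 0, -5], 0.15],
  [[-5.6, -0.1, 0], [0, 0, -5], 0.15],
  [[-5.6, 0.4, 0], [0, 0, -5], 0.15],
  [[0, 0, 0], [0, 0, 0], 0.15],
])

```text
time: 5.2
eef_pos: [0.5098, 0.169, 0.0373]
eef_rot: [-1.571, 0.0, -0.114]
wrist_force: [-0.3, -0.2, 0.2]
opening: 0.151
```

```bash
python3 - <<'E'
from h import *
s=get_state();im=get_image("top");S=get_image("scene");w=get_image("wrist");cv2.imwrite("pics/t4.png",np.hstack([im[100:270,120:300].repeat(2,0).repeat(2,1),cv2.resize(w,(440,340))]));print(s["eef_pos"],s["wrist_force"])
cv2.imwrite("pics/s4.png",cv2.resize(S[120:200,230:330],None,fx=7,fy=7,interpolation=cv2.INTER_CUBIC))
C=[.5185,.233];d=s["eef_pos"][:2]-C;print(np.hypot(*d),np.degrees(np.arctan2(d[1],d[0])),np.degrees(s["eef_rot"][2])-90)
E
```

```text
[0.50982009 0.16897703 0.0373425 ] [-0.2853504  -0.19103375  0.18759442]
0.06460867595112517 -97.7207985441414 -96.55749005876139
```

View pics/t4.png

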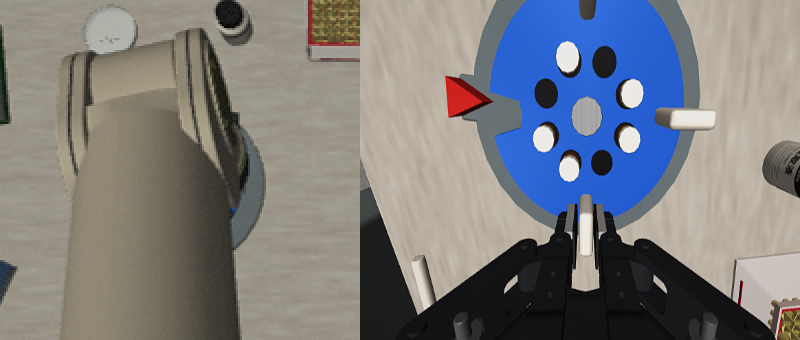

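View pics/s4.png

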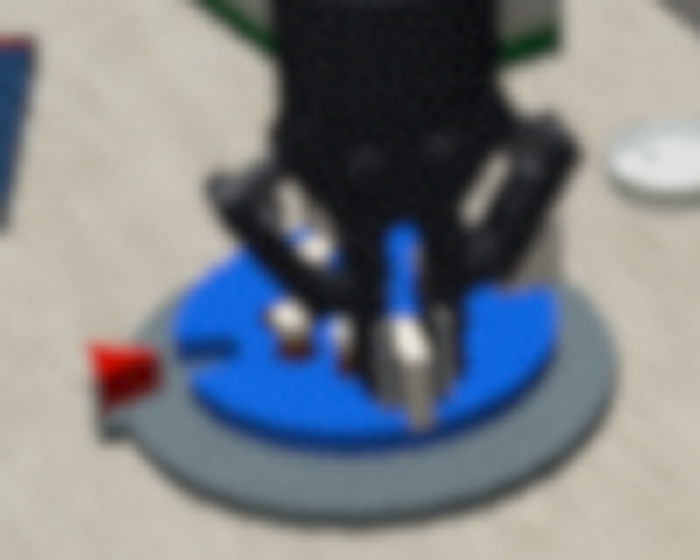

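The pointer and notch are both visible in the wrist view, with a little turn left. I'll measure it at full resolution.

```bash
cat > look.py <<'E'
from h import *
import sys,pickle
n=sys.argv[1]
c=calibration("wrist");w=get_image("wrist");cv2.imwrite(f"pics/{n}.png",w);pickle.dump(c,open(n+".pkl","wb"))
cv2.imwrite(f"pics/{n}c.png",cv2.resize(w[70:190,60:200],None,fx=5,fy=5,interpolation=cv2.INTER_CUBIC))
hsv=cv2.cvtColor(w,cv2.COLOR_BGR2HSV)
m=cv2.inRange(hsv,(105,150,60),(125,255,255));m[245:]=0
cn=max(cv2.findContours(m,cv2.RETR_EXTERNAL,cv2.CHAIN_APPROX_NONE)[0],key=len)[:,0]
P=np.array([ray(c,p,.03)[:2] for p in cn])
from scipy.optimize import least_squares
r=least_squares(lambda q:np.hypot(*(P-q[:2]).T)-q[2],[.518,.2325,.072],loss="soft_l1",f_scale=.0005)
print("axis",r.x)
s=get_state();print(s["eef_pos"],s["wrist_force"],s["time"])
E
python3 look.py w5
```

```text
axis [0.52079713 0.23266937 0.06804557]
[0.51046345 0.16853084 0.03736115] [ 0.56119536 -0.62157416  0.54177761] 5.4
```

View pics/w5.png

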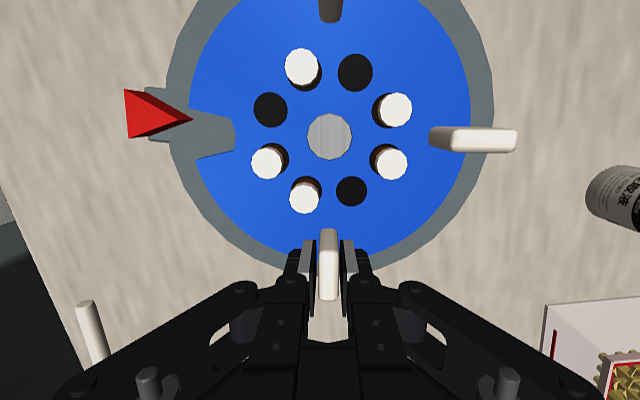

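```bash
python3 - <<'E'
import cv2
im=cv2.imread("pics/w5.png");cv2.imwrite("pics/w5c.png",cv2.resize(im[70:180,110:250],None,fx=5,fy=5,interpolation=cv2.INTER_CUBIC))
E
```

```text
(no output)
```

View pics/w5c.png

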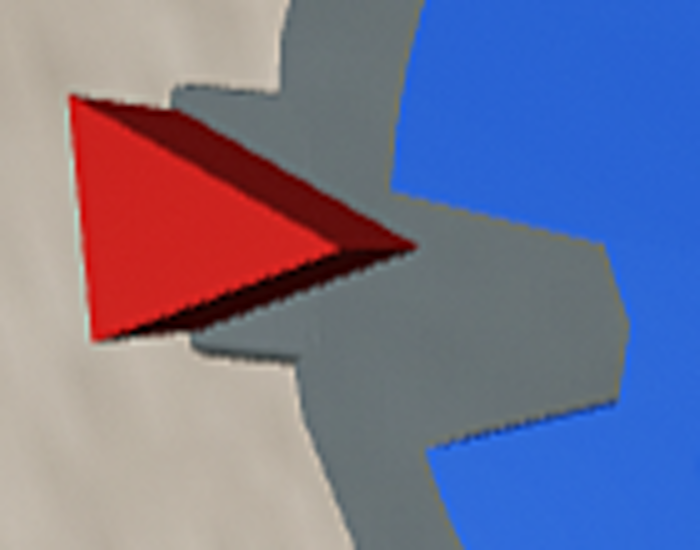

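```bash
cat > ana.py <<'E'
from h import *
from scipy.optimize import least_squares
def ana(W,pts,Cs,fins=()):
    g={k:ray(W,p,.03)[:2] for k,p in pts.items()}
    # model fit: axis, notch angle, mark angle
    def model(q,k):
        c=q[:2];n,m=q[2],q[3]
        def P(a,r,t):return c+r*np.array([np.cos(a),np.sin(a)])+t*np.array([-np.sin(a),np.cos(a)])
        rr=np.sqrt(.072**2-.013**2)
        return {"nA":P(n,rr,-.013),"nB":P(n,rr,.013),"iA":P(n,.050,-.008),"iB":P(n,.050,.008),"tip":P(m,.077,0)}[k]
    return g
E
python3 - <<'E'
from h import *
import pickle
W=pickle.load(open("w5.pkl","rb"))
d=lambda x,y:((x+.5)/5-.5+110,(y+.5)/5-.5+70)
pts=dict(tip=d(342,247),b1=d(70,95),b2=d(93,341),n1=d(393,190),n2=d(428,450),i1=d(603,243),i2=d(617,402))
g={k:ray(W,p,.03)[:2] for k,p in pts.items()}
for k,v in g.items():print(k,v.round(4))
f=lambda p,z:ray(W,p,z)[:2]
f2o=f((516,138),.062);f2i=f((446,139.5),.062)
f1o=f((328.5,300),.062);f1i=f((329,243),.062)
hub=f((329.5,136.5),.042);print("hub",hub)
dg=lambda v:round(np.degrees(np.arctan2(v[1],v[0])),2)
bm=(g["b1"]+g["b2"])/2;nm=(g["n1"]+g["n2"])/2;im_=(g["i1"]+g["i2"])/2
print("sizes",np.linalg.norm(g["n1"]-g["n2"]),np.linalg.norm(g["i1"]-g["i2"]),np.linalg.norm(g["b1"]-g["b2"]),np.linalg.norm(bm-g["tip"]))
print("pointer dir",dg(bm-g["tip"]),"notch dir",dg(nm-im_))
print("fin2",dg(f2o-f2i),"fin1",dg(f1o-f1i),np.linalg.norm(f2o-f2i),np.linalg.norm(f1o-f1i))
for C in([.5185,.233],[.5193,.2325],hub):
    C=np.array(C)
    print(C,"mark",dg(g["tip"]-C),np.hypot(*(g["tip"]-C)),dg(bm-C),"notch",dg(nm-C),np.hypot(*(nm-C)),dg(im_-C),"fin2",dg((f2o+f2i)/2-C))
E
```

```text
tip [0.444  0.2496]
b1 [0.4213 0.2666]
b2 [0.4161 0.2434]
n1 [0.4505 0.2544]
n2 [0.4476 0.2286]
i1 [0.4703 0.2471]
i2 [0.4684 0.2313]
hub [0.51907258 0.23325418]
sizes 0.025946715344793113 0.015876812822061836 0.023721740884804454 0.02588663236328685
pointer dir 167.98 notch dir 173.44
fin2 -5.24 fin1 -96.82 0.028232424489286916 0.02995507145767781
[0.5185 0.233 ] mark 167.41 0.07632394060924183 167.56 notch 173.02 0.06995935101735026 172.84 fin2 -5.77
[0.5193 0.2325] mark 167.18 0.0772143165013887 167.38 notch 172.69 0.07081533148814743 172.39 fin2 -5.38
[0.51907258 0.23325418] mark 167.69 0.07682827020285897 167.76 notch 173.28 0.07049751820661353 173.21 fin2 -6.06
```

Notch is at 173.0° and mark at 167.5°, and the sizes check out (26, 16 and 26 mm). About -5.5° remains.

move_arm([
  [[-3.0, 0.5, 0], [0, 0, -2.7], 0.15],
  [[-3.0, 0.6, 0], [0, 0, -2.7], 0.15],
  [[0, 0, 0], [0, 0, 0], 0.15],
  [[0, 0, 0], [0, 0, 0], 0.15],
  [[0, 0, 0], [0, 0, 0], 0.15],
])

```text
time: 5.9
eef_pos: [0.5043, 0.1696, 0.0373]
eef_rot: [-1.571, -0.0, -0.208]
wrist_force: [0.1, 0.1, -0.0]
opening: 0.151
```

```bash
python3 look.py w6; python3 - <<'E'
import cv2
im=cv2.imread("pics/w6.png");cv2.imwrite("pics/w6c.png",cv2.resize(im[70:180,110:250],None,fx=5,fy=5,interpolation=cv2.INTER_CUBIC))
E
```

```text
axis [0.52055355 0.23219582 0.06824624]
[0.50425738 0.16962165 0.03728753] [-0.01208317 -0.15342811 -0.05582417] 5.95
```

View pics/w6c.png

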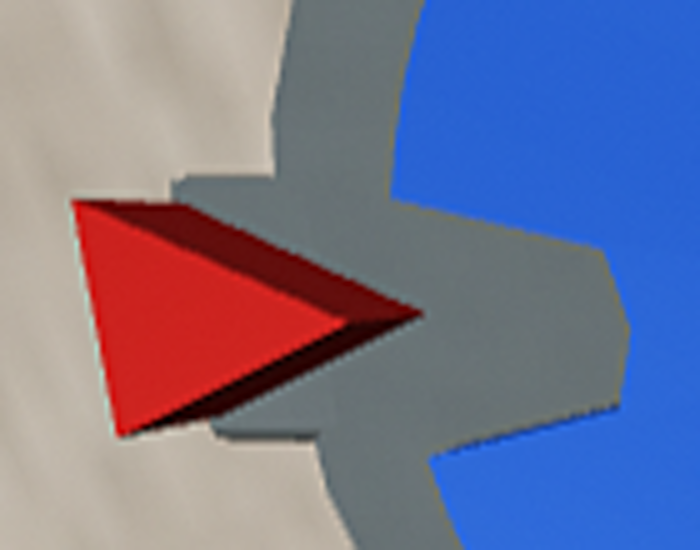

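```bash
cat > an.py <<'E'
from h import *
import pickle
def an(n,o,sc,p):
    W=pickle.load(open(n+".pkl","rb"))
    g={k:ray(W,((x+.5)/sc-.5+o[0],(y+.5)/sc-.5+o[1]),.03)[:2] for k,(x,y) in p.items()}
    dg=lambda v:round(np.degrees(np.arctan2(v[1],v[0])),2)
    bm=(g["b1"]+g["b2"])/2;nm=(g["n1"]+g["n2"])/2;im_=(g["i1"]+g["i2"])/2
    print("sizes",[round(1000*np.linalg.norm(x),1) for x in (g["n1"]-g["n2"],g["i1"]-g["i2"],g["b1"]-g["b2"],bm-g["tip"])])
    print("pointer dir",dg(bm-g["tip"]),"notch dir",dg(nm-im_))
    for C in([.5185,.233],[.5193,.2325],[.519,.2335]):
        C=np.array(C)
        print(C,"mark",dg(g["tip"]-C),dg(bm-C),"notch",dg(nm-C),dg(im_-C),1000*np.hypot(*(nm-C)),1000*np.hypot(*(g["tip"]-C)))
E
python3 - <<'E'
from an import an
an("w6",(110,70),5,dict(tip=(350,321),b1=(72,200),b2=(119,438),n1=(391,199),n2=(430,456),i1=(603,250),i2=(619,407)))
E
```

```text
sizes [np.float64(25.7), np.float64(15.7), np.float64(23.7), np.float64(26.0)]
pointer dir 168.23 notch dir 168.34
[0.5185 0.233 ] mark 167.42 167.63 notch 168.17 168.09 70.09243537062795 76.21028116058392
[0.5193 0.2325] mark 167.19 167.45 notch 167.9 167.72 70.97872156245052 77.10060063130292
[0.519  0.2335] mark 167.87 167.96 notch 168.65 168.77 70.4817451682257 76.59172997455467
```

About 0.6° is left, which is 0.7 mm at the fin. I'll make a small nudge, then open the jaws and rise.

move_arm([
  [[-0.6, 0.1, 0], [0, 0, -0.6], 0.15],
  [[0, 0, 0], [0, 0, 0], 0.15],
  [[0, 0, 0], [0, 0, 0], 0.15],
])

```text
time: 6.25
eef_pos: [0.5037, 0.1698, 0.0374]
eef_rot: [-1.571, -0.0, -0.22]
wrist_force: [1.5, 0.1, -1.5]
opening: 0.146
```

```bash
python3 look.py w7; python3 - <<'E'
import cv2
im=cv2.imread("pics/w7.png");cv2.imwrite("pics/w7c.png",cv2.resize(im[70:180,110:250],None,fx=5,fy=5,interpolation=cv2.INTER_CUBIC))
cv2.imwrite("pics/w7f.png",cv2.resize(im[210:310,270:390],None,fx=5,fy=5,interpolation=cv2.INTER_CUBIC))
E
```

```text
axis [0.52057132 0.23205935 0.0681908 ]
[0.50365484 0.169745   0.03734281] [ 1.60869102 -0.36492189 -0.34376617] 6.3
```

View pics/w7c.png

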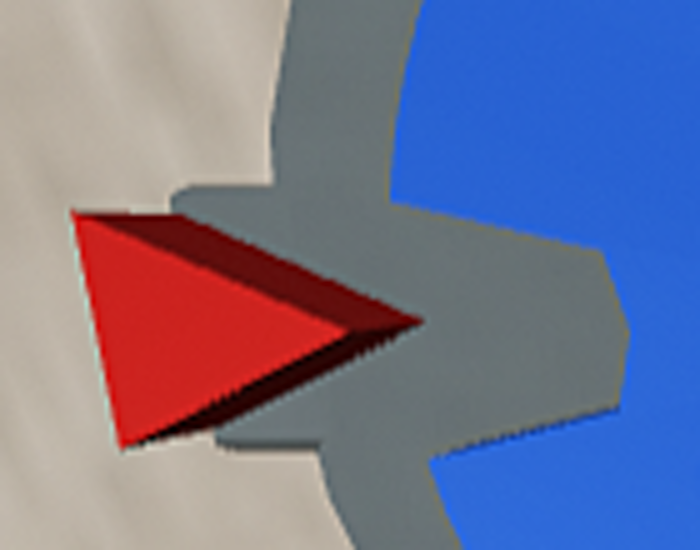

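View pics/w7f.png

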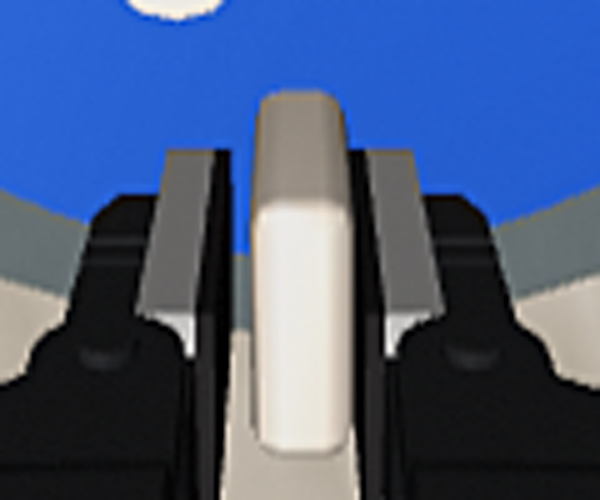

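```bash
python3 - <<'E'
from an import an
an("w7",(110,70),5,dict(tip=(350,331),b1=(72,211),b2=(121,450),n1=(391,202),n2=(430,458),i1=(603,251),i2=(619,408)))
E
```

```text
sizes [np.float64(25.6), np.float64(15.7), np.float64(23.9), np.float64(26.0)]
pointer dir 167.89 notch dir 168.08
[0.5185 0.233 ] mark 167.51 167.61 notch 167.7 167.55 70.02218575885117 76.25041535674224
[0.5193 0.2325] mark 167.28 167.43 notch 167.45 167.19 70.9110235766198 77.140262466883
[0.519  0.2335] mark 167.96 167.94 notch 168.19 168.23 70.40675931410766 76.63276438859548
```

move_arm([
  [[0, 0, 0], [0, 0, 0], 0.25],
  [[0, 0, 0], [0, 0, 0], 0.4],
  [[0, 0, 0], [0, 0, 0], 0.45],
  [[0, 0, 0], [0, 0, 0], 0.45],
  [[0, 0, 10], [0, 0, 0], 0.45],
  [[0, 0, 25], [0, 0, 0], 0.45],
  [[0, 0, 30], [0, 0, 0], 0.45],
  [[0, 0, 10], [0, 0, 0], 0.45],
  [[0, 0, 0], [0, 0, 0], 0.45],
  [[0, 0, 0], [0, 0, 0], 0.45],
])

```text
time: 7.3
eef_pos: [0.5032, 0.1698, 0.1118]
eef_rot: [-1.571, 0.0, -0.22]
wrist_force: [0.8, 0.7, -0.7]
opening: 0.447
```

```bash
python3 look.py w8
```

```text
axis [0.51883785 0.23317311 0.07100532]
[0.50291908 0.16963629 0.11138128] [-0.32211016 -0.01537168 -0.67316644] 7.35
```

View pics/w8.png

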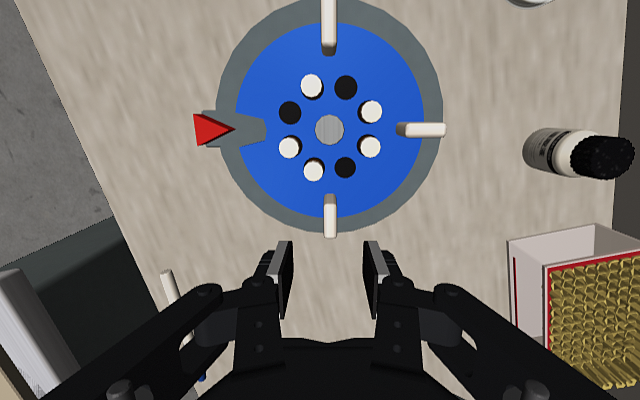

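The jaws are clear of the wheel, and the notch at about (250,130) lines up with the pointer. I'll raise the arm and move it aside, then check from above, including the white wheel.

move_arm([
  [[0, 0, 30], [0, 0, 0], 0.45],
  [[0, 0, 40], [0, 0, 0], 0.45],
  [[0, 0, 40], [0, 0, 0], 0.45],
  [[0, -30, 10], [0, 0, 0], 0.45],
  [[0, -45, 0], [0, 0, 0], 0.45],
  [[0, -45, 0], [0, 0, 0], 0.45],
  [[0, -40, 0], [0, 0, 0], 0.45],
  [[0, -10, 0], [0, 0, 0], 0.45],
  [[0, 0, 0], [0, 0, 0], 0.45],
  [[0, 0, 0], [0, 0, 0], 0.45],
])

```text
time: 8.35
eef_pos: [0.5034, 0.0012, 0.2316]
eef_rot: [-1.571, 0.001, -0.219]
wrist_force: [-0.5, 0.1, -0.8]
opening: 0.448
```

```bash
python3 - <<'E'
from h import *
print(get_state()["eef_pos"])
a=get_image("top");s=get_image("scene");b=cv2.imread("pics/top0.png")
cv2.imwrite("pics/t9.png",a);cv2.imwrite("pics/s9.png",s)
cv2.imwrite("pics/t9c.png",cv2.resize(a[140:245,155:265],None,fx=5.5,fy=5.5,interpolation=cv2.INTER_CUBIC))
cv2.imwrite("pics/w9c.png",np.hstack([cv2.resize(x[135:235,340:440],None,fx=4,fy=4,interpolation=cv2.INTER_CUBIC) for x in(b,a)]))
im=cv2.imread("pics/w8.png");cv2.imwrite("pics/w8c.png",cv2.resize(im[80:180,180:320],None,fx=5,fy=5,interpolation=cv2.INTER_CUBIC))
E
```

```text
[0.50335445 0.00123284 0.23163165]
```

View pics/t9c.png

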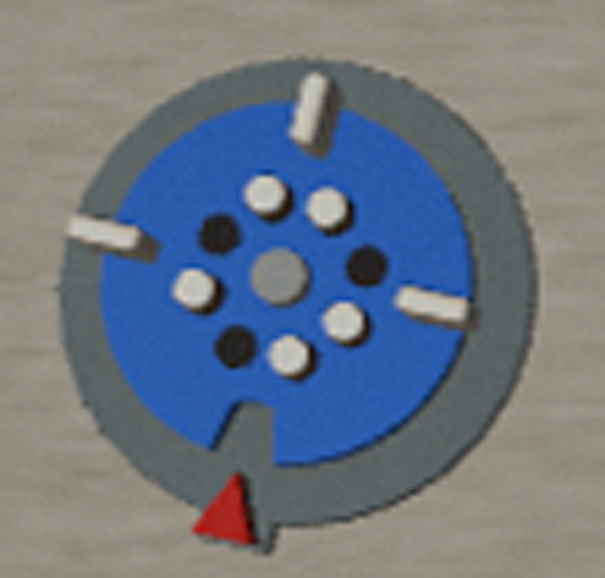

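View pics/w9c.png

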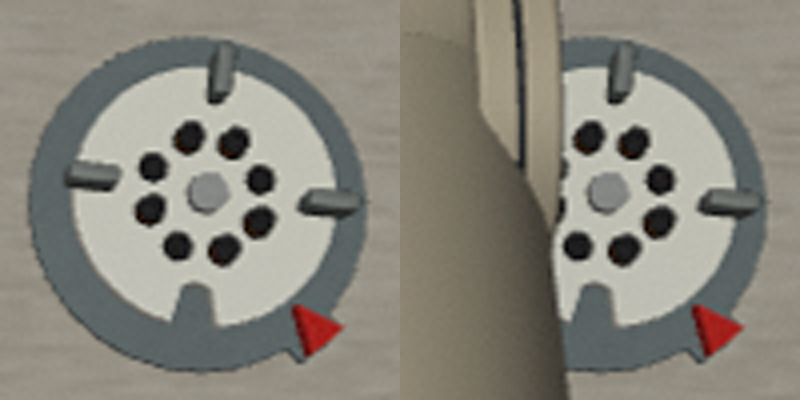

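View pics/w8c.png

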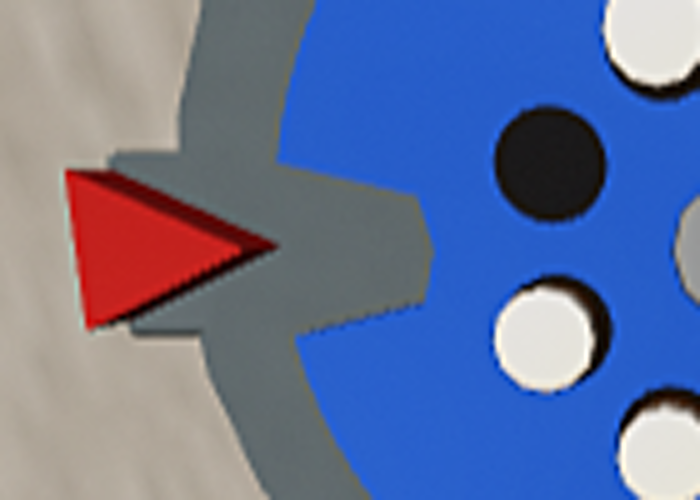

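The top view shows the blue notch (mouth about (212,448)–(275,465) in the crop) opening onto the pointer tip at (238,475). The white wheel looks the same as at the start. Now the last measurement.

```bash
python3 - <<'E'
from an import an
from h import *
import pickle
an("w8",(180,80),5,dict(tip=(243,249),b1=(65,168),b2=(88,329),n1=(277,162),n2=(297,339),i1=(417,196),i2=(426,303)))
pickle.dump(calibration("top"),open("t9.pkl","wb"))
an("t9",(155,140),5.5,dict(tip=(238,475),b1=(193,528),b2=(255,545),n1=(211,448),n2=(274,465),i1=(233,404),i2=(272,406)))
E
```

```text
sizes [np.float64(26.3), np.float64(15.9), np.float64(23.9), np.float64(25.4)]
pointer dir 167.64 notch dir 168.2
[0.5185 0.233 ] mark 167.48 167.52 notch 167.86 167.72 70.11610391840995 76.82555592430302
[0.5193 0.2325] mark 167.25 167.35 notch 167.6 167.36 71.00409370865209 77.71555393536784
[0.519  0.2335] mark 167.92 167.85 notch 168.34 168.4 70.5022621873307 77.20759093892069
sizes [np.float64(25.4), np.float64(15.1), np.float64(24.9), np.float64(24.2)]
pointer dir 169.44 notch dir 171.28
[0.5185 0.233 ] mark 168.53 168.75 notch 168.53 167.42 70.9066702596643 78.24915535394796
[0.5193 0.2325] mark 168.29 168.56 notch 168.26 167.07 71.79091092373892 79.13328158205226
[0.519  0.2335] mark 168.96 169.07 notch 169.0 168.09 71.29964480875663 78.64198070885341
```

Both views agree to within about 0.4°, so I'm handing the job in.

```bash
python3 -c "
from station import *
print(job_done())"
```

```text
the job is handed in; nothing more can be done
None
```

I turned the blue wheel about 86° clockwise, seen from above, so its notch faces the red pointer. I did this with the jaws loosely around one fin, then opened them, rose clear and moved the arm aside. The job was handed in at about 8.5 s of robot time.

- **Alignment:** after letting go, the wrist camera put the notch at 167.9° and the pointer tip at 167.5°. The top camera put both at 168.5°. The two views differ by about 1° in absolute angle, but each shows the notch within about 0.4° of the pointer, or 0.5 mm at the rim.
- **Weaker check:** notch and pointer directions taken from their edges alone, without the axis, agreed to 0.6° in the wrist view. They differed by 1.8° in the coarser top view.
- **White wheel:** I never went near it. In the last top view the arm hides part of its left side, but its notch, pointer and two visible fins look the same as at the start.
- **Forces:** every wrist force reading was under 3 N.

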